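Set the drying cabinet's door stay on its middle hole

TASK

The washed sherds in the small drying cabinet are to dry slowly. Push its self-closing door open by its stay, the flat steel bar with a ball knob on top of the cabinet, and drop the middle one of the bar's five holes over the upright peg, the bar lying fully down, so that the stay alone holds the door open at that width. Leave the things on and around the cabinet where they are.

Things in the scene. Friction and masses are not known exactly. Their poses are not given: they have to be found in the camera images.
- cabinet: Grey sheet-steel finds drying cabinet, 270 deep (x) x 300 wide (y) x 170 high, fixed on the table. Origin: centre of its underside; -x is the front (towards the robot), +y the hinge side, z up. The flat top is at z = 170.
- slot_middle (a point): Middle of a slot along the cabinet's x in a 3 thick steel plate on its top near the front; at top height, x = -101, y = -70 in the cabinet's frame. In the slot stands the fixed upright steel peg, 9 thick, flat-ended, tip 17 above the top. It was clamped on the slot's centre line up to 8 before or behind this point, anew each time; no reading gives its place: see it or feel for it.
- door (a joint): Glazed aluminium door across the cabinet's front, 290 wide, top edge level with the cabinet's top. It turns on an upright hinge axis at x = -146, y = +140 in the cabinet's frame. 0 = shut; grows as the free (-y) edge swings out towards the robot, up to 1.0 rad. A damped spring shuts it: 0.5 N m when shut, 0.8 N m at 0.4 rad (some 4 N along the bar). Let go, it swings shut slowly.
- swivel (a joint): Swing of the stay bar in the horizontal plane about its upright pivot on the door's top edge, rad. At 0 the bar is square to the door and points over the cabinet; grows as the bar turns towards the hinge side (anticlockwise from above). -0.6 to 1.6, nearly free. The bar's heading in the cabinet's frame is swivel minus door.
- stay (a joint): Lift of the stay bar about a level axis through the same pivot, rad. 0 = bar level, fully down, a small foot under the knob resting on the cabinet's top (underside of the bar 6 above the top, so the peg stands through a hole by 6 above the bar); grows as the knob end is raised, up to 1.2. The bar falls by its own weight (about 0.16 kg).
- stay_pivot (a point): Where the stay's two axes meet: on the door, 200 from the door's hinge axis, 8.5 above the cabinet's top, which is mid-thickness of the bar.
- middle_hole (a point): Centre of the middle hole, at the bar's underside. The bar is 22 wide and 5 thick; its five 11 mm holes lie on its centre line 65, 93, 121, 149 and 177 from the pivot (middle: 121). With the middle hole on the peg the door stands at about 0.38 rad (0.33 to 0.43, by the peg's setting); on the holes beside it, 0.14 rad less or more.
- knob (a point): Centre of the black ball knob, 22 across, on an upright neck at the bar's end: 210 from the pivot along the bar and 25.5 above the bar's mid-thickness (34 above the cabinet's top when the bar is down). Free all round to grip from above or to push; fingers that close across the bar let it tilt between them, while along the bar the tilting neck can pry the ball out.
- ink_bottle: Leave alone: squat green glazed ink bottle, 75 across x 70 high, standing on the rear of the cabinet's top, towards the door's free side; origin at the centre of its underside.
- loupe: Leave alone: folded black hand lens, 32 x 50 x 16, lying on the rear of the cabinet's top, towards the hinge side; origin at the centre of its underside.
- camera: Leave alone: black compact camera, 59 x 98 x 27, lying on the table left of the cabinet's front; origin at the centre of its underside.
- brush: Leave alone: wooden dusting brush, 175 long, 25 thick, lying on the table right of the cabinet; origin at its middle, underneath.

How it is judged:
By the outcome, as a careful person would: the job done as asked, in the order asked, and still so for the second after the job is handed in, with the robot touching nothing.
It also fails if it takes over 58 s, if anything falls off the work surface, if the arm or the gripper's body presses on something with over 40 N, if the wrist force passes 120 N, or if a joint passes its speed limit or range.

ROBOT

A 6-joint arm with a two-finger parallel gripper is mounted at the origin on a cart in front of the work surface, level with it; the furniture and walls round the work are solid. World frame = base frame: x ahead of the robot, y to its left, z up, the work surface at z = 0. Lengths are in m, angles in rad, forces in N, time in s.
With the tool pointing down it reaches from about 0.35 to 0.975 m from the base axis. Payload 4.9 kg.
Tool frame: the origin (TCP) lies midway between the tips of the shut fingers; the grasp point (between the pads) lies 19 mm behind it; z points along the fingers, y is the line along which they close (so a half turn about z gives the same grasp; the last joint's range is limited). The gripper opens to 85 mm and grips with 20 to 120 N. Pads are 22 mm wide; open, the fingers measure 114 mm over their backs; the gripper's body (76 mm by 85 mm) begins 54 mm behind the grasp point. The pads swing forward as they close: fully open they stand 13 mm farther back than shut.
Start: joints at [-1.449, 0.053, 1.613, -0, 1.476, -0.119], TCP at [0.149, -0.607, 0.231] pointing down, gripper open.
Joint ranges: [-3.01, 3.01], [-1.01, 2.22], [0.06, 2.58], [-1.02, 4.17], [0.09, 2.62], [-3.14, 3.14]. Speed limits (rad/s): [2.57, 2.57, 3.14, 3.14, 3.14, 3.14].

INTERFACE

Orientations are given as a unit quaternion [w, x, y, z].
In Python, from plant import manip, vision, order, readout gives the robot as it stands (manip), with the cameras (vision), the job (order) and the readings (readout).
- The arm moves only by the shell command python3 shift.py 'ROWS'. ROWS is a JSON list of rows, 1 to 5 of them, each of 7 numbers: the opening from 0.0 (shut) to 1.0 (fully open), then dx, dy, dz in m, then a rotation vector rx, ry, rz in rad; each row shifts and turns the commanded pose from where the row before left it, along the tool's axes as they then stand; what a row does not reach is not made up. A row lasts 1/8 s, in which the tool goes at most 0.0625 m and 0.188 rad, less where a joint would pass 70% of its speed; a pose out of reach is approached as far as the arm can. The fingers move at their own pace and stop on an object; the grip force is fixed at half the most. Time passes only in rows, so rows that do not move let the fingers close. It prints the time, the measured TCP pose, the force, the opening and the grip force at its end.
- readout.state(): the state, without advancing time (a new reading comes with each control period).
- vision.grab_frame(name): name is "scene" or "top" or "wrist"; returns the picture (400x640x3 uint8, red, green, blue); there is no depth.
- vision.camera_params(name): a dict with "intrinsics" (3x3 intrinsics, pixels), "k1" (the pictures are not rectified: a ray, as slopes to the right and down, at radius r is drawn at 1 + k1 r^2 times it, then the intrinsics apply), "xyz" and "orientation" of the camera in the world. Camera axes: x right, y down, z forward; pixel columns grow to the right and rows downward; lengths in m; the calibration is good to about 2 mm. A picture is of the moment at which its call begins: read the wrist's pose just before it. camera_params takes no time and is no camera call; for the wrist camera it gives the pose at the moment of the call.
- order.job_done(): hands the job in; it is judged then, once.
The state is a dict: "time": time; "joint_pos": joint angles; "joint_vel": joint speeds; "joint_efforts": joint torques, N m; "tool_pos": TCP position; "tool_rot": TCP orientation; "contact_force": force on the tool from outside, world axes, zero at the start; "ft_torque": the same for the moment, N m; "gripper_width": opening from 0.0 (shut) to 1.0 (fully open); "grasp_force": force on a finger pad.
Only numpy, scipy, OpenCV 4.12 (cv2) and the standard library are available. Lean on these libraries where they do the work, as an engineer would, in place of code of your own. Each camera call takes 0.05 s, during which the arm holds its last target. There are 200 camera calls.

## Working session

There is one attempt and no reset: what is moved stays moved. The work goes in short steps, Python scripts to look and compute and a shell command to move; the robot and the scene stay as the last step left them, time stands still between calls to the robot, and variables do not carry over. Pictures are saved under pics/ and viewed, at most 10 in all, crops included, and the job is handed in when it is done.

```bash
ls; mkdir -p pics; python3 - <<'E'
from plant import manip, vision, order, readout
import cv2,json
s=readout.state();print({k:s[k] for k in('time','tool_pos','tool_rot','gripper_width')})
for n in("scene","top"):
    im=vision.grab_frame(n);cv2.imwrite(f'pics/{n}0.png',im[:,:,::-1]);p=vision.camera_params(n);print(n,p)
import numpy as np
a=cv2.imread('pics/scene0.png');b=cv2.imread('pics/top0.png')
E
```

```text
pics
plant.py
shift.py
{'time': 0.0, 'tool_pos': array([ 0.14897852, -0.60633844,  0.23005686]), 'tool_rot': array([-1.03792484e-03,  9.92759351e-01,  1.20115752e-01,  4.77871511e-06]), 'gripper_width': 0.9979237051481856}
scene {'intrinsics': array([[492.45263498,   0.        , 315.73293154],
       [  0.        , 492.45263498, 193.57110649],
       [  0.        ,   0.        ,   1.        ]]), 'k1': -0.13970183635865466, 'xyz': array([-0.13993488,  0.86120359,  0.77402656]), 'orientation': array([ 0.15502076, -0.2811508 ,  0.81059287, -0.48975707])}
top {'intrinsics': array([[383.45060861,   0.        , 323.34801148],
       [  0.        , 383.45060861, 199.77498946],
       [  0.        ,   0.        ,   1.        ]]), 'k1': -0.00987555006990953, 'xyz': array([ 0.50064431, -0.096533  ,  1.24332792]), 'orientation': array([ 0.03510787, -0.70639272,  0.70674429, -0.01700792])}
```

View pics/scene0.png

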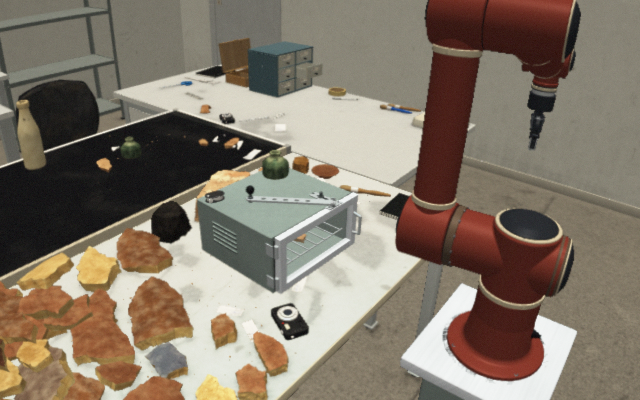

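View pics/top0.png

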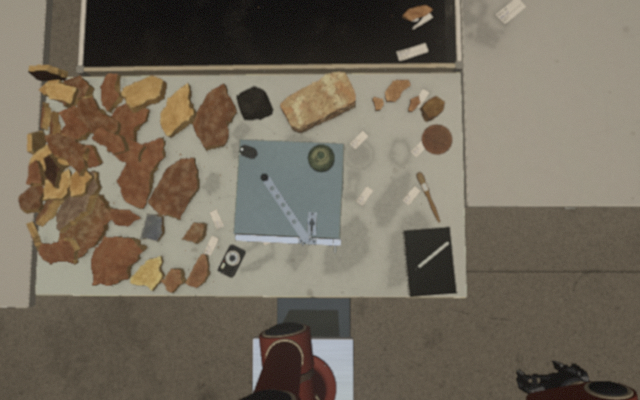

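The scene view shows the cabinet at about (280,225) with the stay bar running from (340,203) to the knob at (250,189). In the top view the cabinet's top spans about (236-344,140-245), the knob is at (264,177), the peg plate at (312,225), and the bar points to the hinge side.

```bash
cat > h.py <<'E'
import numpy as np,cv2
from scipy.spatial.transform import Rotation as R
def rot(q): return R.from_quat(np.r_[q[1:],q[0]])
def ray(p,uv):
    K=p['intrinsics'];d=np.array([p['k1'],0,0,0,0.])
    n=cv2.undistortPoints(np.array(uv,float).reshape(-1,1,2),K,d)[:,0]
    return rot(p['orientation']).apply(np.c_[n,np.ones(len(n))])
def onz(p,uv,z):
    d=ray(p,uv);c=np.array(p['xyz']);return c+d*((z-c[2])/d[:,2])[:,None]
def tri(p1,u1,p2,u2):
    a=ray(p1,[u1])[0];b=ray(p2,[u2])[0];A=np.array(p1['xyz']);B=np.array(p2['xyz'])
    t=np.linalg.lstsq(np.c_[a,-b],B-A,rcond=None)[0];P=A+t[0]*a;Q=B+t[1]*b
    return (P+Q)/2,np.linalg.norm(P-Q)
def proj(p,X):
    r=rot(p['orientation']).inv();return cv2.projectPoints(np.array(r.apply(np.atleast_2d(X)-p['xyz'])),np.zeros(3),np.zeros(3),p['intrinsics'],np.array([p['k1'],0,0,0,0.]))[0][:,0]
E
python3 - <<'E'
from h import *
from plant import manip, vision, order, readout
a=cv2.imread('pics/top0.png')[130:255,225:355];b=cv2.imread('pics/scene0.png')[170:290,190:365]
cv2.imwrite('pics/c.png',np.vstack([cv2.resize(a,None,fx=2.2,fy=2.2,interpolation=2).copy() if 0 else cv2.copyMakeBorder(cv2.resize(a,None,fx=2.3,fy=2.3),0,0,0,800-299,0),cv2.copyMakeBorder(cv2.resize(b,None,fx=2.5,fy=2.5),0,0,0,800-438,0)])[:,:450])
t=vision.camera_params('top');s=vision.camera_params('scene')
print(onz(t,[(239,140),(344,144),(341,245),(235,241),(319.5,157.5),(248,151)],.17).round(3))
print(tri(t,(264,177),s,(250,189)))
# knob centroids
for n,(u,v) in (('top',(264,177)),('scene',(250,189))):
    im=cv2.imread(f'pics/{n}0.png');g=im.max(2)[v-8:v+9,u-8:u+9];m=(g<60).astype(np.uint8);k,l,st,c=cv2.connectedComponentsWithStats(m);print(n,st[1:],c[1:]+[u-8,v-8])
E
```

```text
[[ 0.752  0.172  0.17 ]
 [ 0.738 -0.128  0.17 ]
 [ 0.454 -0.118  0.17 ]
 [ 0.464  0.179  0.17 ]
 [ 0.7   -0.058  0.17 ]
 [ 0.72   0.146  0.17 ]]
(array([0.63936928, 0.09230595, 0.20241513]), np.float64(0.0028711962261760973))
top [[ 5  6  6  5 25]] [[263.8  176.92]]
scene [[ 4  5  8 11 47]] [[249.76595745 189.82978723]]
```

View pics/c.png

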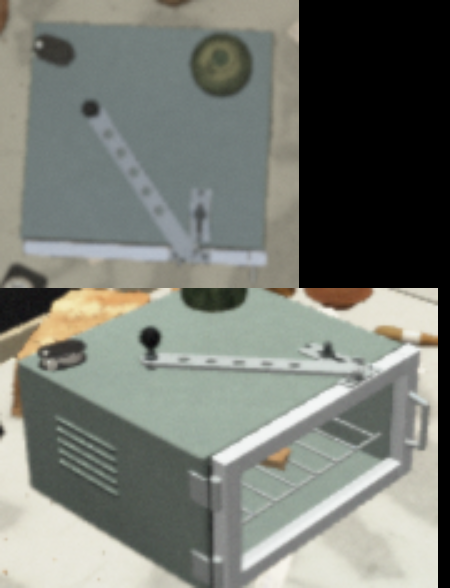

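The crop shows the bar with five holes from the pivot to the knob at the rear hinge side. The peg plate lies right of the pivot. The ink bottle is at the rear, towards the free side, and the loupe is at the rear, towards the hinge side. Next I fit the cabinet's pose and plan a wrist view.

```bash
python3 - <<'E'
from h import *
from plant import manip, vision, order, readout
t=vision.camera_params('top');im=cv2.imread('pics/top0.png')
roi=im[130:255,225:355].astype(int)
print(im[200,250],im[150,300],im[241,270])
d=np.abs(roi-im[190,290].astype(int)).max(2)<28
d=cv2.morphologyEx(d.astype(np.uint8),cv2.MORPH_CLOSE,np.ones((9,9)));d=cv2.morphologyEx(d,cv2.MORPH_OPEN,np.ones((5,5)))
c=max(cv2.findContours(d,0,2)[0],key=cv2.contourArea);print(cv2.contourArea(c))
r=cv2.minAreaRect(c);print(r);b=cv2.boxPoints(r)+[225,130];print(b);W=onz(t,b,.17);print(W.round(4),W.mean(0))
ys=np.arange(150,230);l=[c[:,0][np.abs(c[:,0,1]-(y-130))<1][:,0].min() for y in ys];q=[c[:,0][np.abs(c[:,0,1]-(y-130))<1][:,0].max() for y in ys]
for e in(l,q):
    L=onz(t,np.c_[np.array(e)+225,ys],.17);f=np.polyfit(L[:,0],L[:,1],1);print('side yaw',f)
w=vision.camera_params('wrist');s=readout.state();T=rot(s['tool_rot']);print(w['intrinsics'],w['k1']);print(T.inv().apply(w['xyz']-s['tool_pos']),(T.inv()*rot(w['orientation'])).as_matrix().round(3));print(T.as_matrix().round(3))
E
```

```text
[124 125 113] [125 127 115] [194 187 180]
10883.0
((64.5, 62.0), (124.0, 129.0), 90.0)
[[225. 130.]
 [354. 130.]
 [354. 254.]
 [225. 254.]]
[[ 0.781   0.2132  0.17  ]
 [ 0.7786 -0.156   0.17  ]
 [ 0.429  -0.1541  0.17  ]
 [ 0.4281  0.2063  0.17  ]] [0.60418285 0.02733842 0.17      ]Traceback (most recent call last):
  File "<stdin>", line 10, in <module>
    return umr_minimum(a, axis, None, out, keepdims, initial, where)
ValueError: zero-size array to reduction operation minimum which has no identity
```

```bash
python3 - <<'E'
from h import *
from plant import manip, vision, order, readout
w=vision.camera_params('wrist');s=readout.state();T=rot(s['tool_rot']);print(w['intrinsics'],w['k1']);print(T.inv().apply(w['xyz']-s['tool_pos']),(T.inv()*rot(w['orientation'])).as_matrix().round(3));print(T.as_matrix().round(3))
tgt=np.array([.50,0.02,.42]);print(T.inv().apply(tgt-s['tool_pos']))
E
```

```text
[[322.61443744   0.         322.14982318]
 [  0.         322.61443744 198.04546324]
 [  0.           0.           1.        ]] -0.06499913363919976
[ 0.07666088 -0.00075703 -0.14321317] [[ 0.    -0.954 -0.3  ]
 [ 1.     0.    -0.   ]
 [ 0.001 -0.3    0.954]]
[[ 0.971  0.239 -0.   ]
 [ 0.239 -0.971  0.002]
 [ 0.    -0.002 -1.   ]]
[ 0.49033369 -0.52495713 -0.18875054]
```

```bash
R='[1,0.042,-0.038,-0.016,0,0,0]'; python3 shift.py '[[1,0.042,-0.038,-0.016,0,0,0],[1,0.042,-0.038,-0.016,0,0,0],[1,0.042,-0.038,-0.016,0,0,0],[1,0.042,-0.038,-0.016,0,0,0],[1,0.042,-0.038,-0.016,0,0,0]]'; python3 shift.py '[[1,0.042,-0.038,-0.016,0,0,0],[1,0.042,-0.038,-0.016,0,0,0],[1,0.042,-0.038,-0.016,0,0,0],[1,0.042,-0.038,-0.016,0,0,0],[1,0.042,-0.038,-0.016,0,0,0]]'; python3 shift.py '[[1,0.042,-0.038,-0.015,0,0,0],[1,0.042,-0.038,-0.015,0,0,0],[1,0.042,-0.038,-0.005,0,0,0],[1,0,0,0,0,0,0]]'
python3 - <<'E'
from h import *
from plant import manip, vision, order, readout
import pickle
w=vision.camera_params('wrist');im=vision.grab_frame('wrist')[:,:,::-1];cv2.imwrite('pics/w1.png',im);pickle.dump(w,open('w1.pkl','wb'));print(readout.state()['tool_pos'])
E
```

```text
time: 0.72
tool_pos: [0.3083, -0.3705, 0.3113]
tool_rot: [-0.0, 0.993, 0.12, -0.0]
contact_force: [0.7, -0.4, 0.3]
gripper_width: 1.004
grasp_force: 0.0
time: 1.35
tool_pos: [0.4669, -0.136, 0.3914]
tool_rot: [-0.0, 0.993, 0.12, -0.0]
contact_force: [1.0, -0.5, -0.2]
gripper_width: 1.001
grasp_force: 0.0
time: 1.85
tool_pos: [0.5626, 0.006, 0.4254]
tool_rot: [-0.0, 0.992, 0.123, -0.001]
contact_force: [-0.2, -0.5, 0.7]
gripper_width: 0.999
grasp_force: 0.0
[0.56185211 0.00441919 0.42532457]
```

View pics/w1.png

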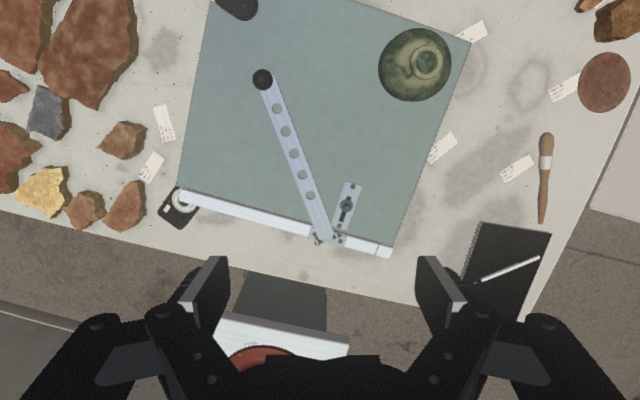

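The wrist view shows the knob at (262,79), the bar's holes from (278,108) to (309,195), the pivot at about (320,238) and the slot plate at about (346,208). The cabinet top's corners are at about (178,190), (392,248) and (471,42). Next I zoom in on the plate.

```bash
python3 - <<'E'
from h import *
im=cv2.imread('pics/w1.png')
cv2.imwrite('pics/w1c.png',cv2.resize(im[172:262,295:400],None,fx=6,fy=6,interpolation=cv2.INTER_CUBIC))
import pickle
from plant import manip, vision, order, readout
w=pickle.load(open('w1.pkl','rb'));t=vision.camera_params('top');s=vision.camera_params('scene')
g=im.max(2)[64:95,247:278];k,l,st,c=cv2.connectedComponentsWithStats((g<60).astype(np.uint8));i=1+st[1:,4].argmax();kn=c[i]+[247,64];print(kn,st[i])
for n,p,u in(('top',t,(263.8,176.9)),('scene',s,(249.8,187.5))): print(n,tri(w,kn,p,u))
print('knob@.204',onz(w,[kn],.204),onz(t,[(263.8,176.9)],.204))
# edges of the teal top: hue mask line fits
h=cv2.cvtColor(im,cv2.COLOR_BGR2HSV);ref=h[150,230].astype(int);print(ref)
m=((np.abs(h[:,:,0].astype(int)-ref[0])<14)&(h[:,:,1]>25)&(h[:,:,2]>80)).astype(np.uint8);m[260:]=0
m=cv2.morphologyEx(m,cv2.MORPH_OPEN,np.ones((3,3)))
right=[];left=[];front=[]
for y in list(range(120,215)): 
    x=np.flatnonzero(m[y,150:480])+150; right.append((x.max()+.5,y))
    if y<180: left.append((x.min()-.5,y))
for x in range(200,300):
    y=np.flatnonzero(m[:260,x]); front.append((x,y.max()+.5))
for n,e in(('right',right),('left',left),('front',front)):
    P=onz(w,e,.17)[:,:2];v=cv2.fitLine(P.astype(np.float32),cv2.DIST_HUBER,0,.001,.001).ravel();print(n,v,'angle',np.arctan2(v[1],v[0]))
E
```

```text
[262.56557377  79.13934426] [  6   6  19  19 244]
top (array([0.63901292, 0.0907939 , 0.2154161 ]), np.float64(0.0012273763436339874))
scene (array([0.6388668 , 0.09167633, 0.2062524 ]), np.float64(0.000522553476302045))
knob@.204 [[0.63907398 0.09226839 0.204     ]] [[0.64056934 0.09350515 0.204     ]]
[ 85  21 146]Traceback (most recent call last):
  File "<stdin>", line 16, in <module>
    return umr_maximum(a, axis, None, out, keepdims, initial, where)
ValueError: zero-size array to reduction operation maximum which has no identity
```

View pics/w1c.png

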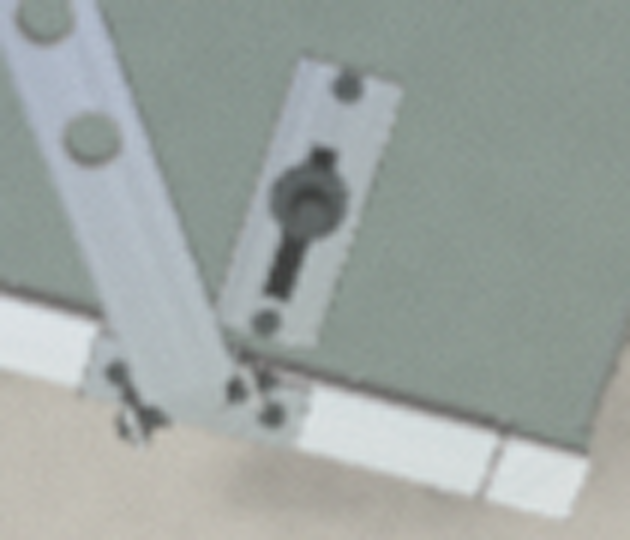

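The zoom shows the peg's tip at crop (312,210), which is pixel (346.6,206.6). The slot's plate screws are at crop (348,88) and (266,321), and the cabinet's front right top corner is at crop (585,450).

```bash
cat > geo.py <<'E'
from h import *
import pickle
w=pickle.load(open('w1.pkl','rb'))
c=lambda x,y:((x+.5)/6-.5+295,(y+.5)/6-.5+172)
peg=onz(w,[c(312,210)],.187)[0]
E
python3 - <<'E'
from geo import *
im=cv2.imread('pics/w1.png')
print('peg',peg,'washer base',onz(w,[c(308,203)],.175))
S=onz(w,[c(348,88),c(266,321)],.173);print('screws',S.round(4),S.mean(0))
P=onz(w,[c(303,57),c(403,90),c(318,345),c(218,312)],.173);print('plate mid',P.mean(0),(P[0]-P[3]),(P[1]-P[2]))
C=onz(w,[(178,190),c(0,290),c(585,450),(471,42)],.17);print('corners',C.round(4))
f=C[0]-C[2];print('yaw front',np.arctan2(f[1],f[0])-np.pi/2);f=C[3]-C[2];print('yaw side',np.arctan2(f[1],f[0]),np.linalg.norm(f))
g=im.astype(int)
# holes: teal/dark inside pale-blue bar
H=[]
for u,v in[(278,108),(286,131),(294,154),(302,175),c(92,140)]:
    u,v=int(round(u)),int(round(v));r=im[v-7:v+8,u-7:u+8].astype(int);m=((r[:,:,0]-r[:,:,1])<4).astype(np.uint8)
    k,l,st,ce=cv2.connectedComponentsWithStats(m);i=l[7,7];H.append(ce[i]+[u-7,v-7] if i else (u,v));print(H[-1],st[i] if i else 0)
H=onz(w,H,.181);print(H.round(4),np.linalg.norm(np.diff(H[:,:2],axis=0),axis=1))
d=(H[0]-H[4]);print('bar heading',np.arctan2(d[1],d[0]),'pivot est',(H.mean(0)-d/np.linalg.norm(d)*.121))
E
```

```text
peg [ 0.51631086 -0.03593289  0.187     ] washer base [[ 0.51384025 -0.03660096  0.175     ]]
screws [[ 0.5401 -0.0383  0.173 ]
 [ 0.4845 -0.0352  0.173 ]] [ 0.51229623 -0.0367756   0.173     ]
plate mid [ 0.51314595 -0.03733916  0.173     ] [ 0.0603704  -0.00283323  0.        ] [ 0.06081237 -0.00188221  0.        ]
corners [[ 0.4793  0.1801  0.17  ]
 [ 0.4761  0.0232  0.17  ]
 [ 0.4703 -0.1145  0.17  ]
 [ 0.7396 -0.1254  0.17  ]]
yaw front -0.03042969547293395
yaw side -0.04065118939604759 0.2694448582980555
[276.57954545 108.29545455] [ 1  2 10 11 88]
[285.4625 130.9625] [ 2  2 10 11 80]
[293.68       152.98666667] [ 2  2 10  9 75]
[302.11428571 174.28571429] [ 3  2  9 10 70]
[309.80882353 194.80882353] [ 2  3 10  9 68]
[[0.6113 0.0742 0.181 ]
 [0.5882 0.0585 0.181 ]
 [0.5649 0.0433 0.181 ]
 [0.5416 0.0274 0.181 ]
 [0.5182 0.0121 0.181 ]] [0.02788359 0.02787468 0.02815362 0.02798366]
bar heading 0.5886168029409191 pivot est [ 0.46421219 -0.0240907   0.181     ]
```

```bash
cat >> geo.py <<'E'
from scipy.optimize import brentq
yaw=-.036; piv0=np.array([.4642,-.0241]); hin=piv0+.2*np.array([-np.sin(yaw),np.cos(yaw)])
def piv(th): a=yaw-th; return hin-.2*np.array([-np.sin(a),np.cos(a)])
def knob(th,head,phi):  # head: world heading
    r=.210*np.cos(phi)-.0255*np.sin(phi)
    return np.r_[piv(th)+r*np.array([np.cos(head),np.sin(head)]),.1785+.21*np.sin(phi)+.0255*np.cos(phi)]
def target(pg):
    th=brentq(lambda t:np.linalg.norm(piv(t)-pg)-.121,.1,.8);d=pg-piv(th);return th,np.arctan2(d[1],d[0])
def yawof(T): x=T.apply([1,0,0]);return np.arctan2(x[1],x[0])
def go(tcp,hd):
    from plant import manip, vision, order, readout
    s=readout.state();T=rot(s['tool_rot']);print('tool',s['tool_pos'].round(4),'yaw',round(yawof(T),3),'F',s['contact_force'].round(1),'w',round(s['gripper_width'],3),'d',T.inv().apply(tcp-s['tool_pos']).round(4),'rz',round(yawof(T)-hd,3))
E
python3 - <<'E'
from geo import *
th,hd=target(peg[:2]);print(th,hd,peg,'pivot',piv(th))
for a in((0,.589,0),(0,.589,.2),(th/2,(hd+.589)/2,.2),(th,hd,.2),(th,hd,.1),(th,hd,0)):print(np.round(a,3),knob(*a).round(4))
go(np.array([.639,.0922,.25]),.589)
E
```

```text
0.33946341963359133 -0.21348359543352133 [ 0.51631086 -0.03593289  0.187     ] pivot [ 0.3980577  -0.01029714]
[0.    0.589 0.   ] [0.6388 0.0926 0.204 ]
[0.    0.589 0.2  ] [0.6311 0.0874 0.2452]
[0.17  0.188 0.2  ] [0.6278 0.0175 0.2452]
[ 0.339 -0.213  0.2  ] [ 0.5942 -0.0528  0.2452]
[ 0.339 -0.213  0.1  ] [ 0.5998 -0.054   0.2248]
[ 0.339 -0.213  0.   ] [ 0.6033 -0.0548  0.204 ]
tool [0.5619 0.0044 0.4253] yaw 0.244 F [-0.1  0.1 -0.1] w 0.999 d [ 0.0964 -0.0665  0.1752] rz -0.345
```

```bash
python3 shift.py '[[0.6,0.024,-0.0166,0.044,0,0,0],[0.6,0.024,-0.0166,0.044,0,0,0],[0.6,0.024,-0.0166,0.044,0,0,0],[0.6,0.024,-0.0166,0.043,0,0,0],[0.6,0,0,0,0,0,-0.1725]]'; python3 shift.py '[[0.6,0,0,0,0,0,-0.1725],[0.6,0,0,0,0,0,0],[0.6,0,0,0,0,0,0]]'
python3 - <<'E'
from geo import *
from plant import manip, vision, order, readout
p=vision.camera_params('wrist');im=vision.grab_frame('wrist')[:,:,::-1];cv2.imwrite('pics/w2.png',im);pickle.dump(p,open('w2.pkl','wb'))
go(np.array([.639,.0922,.183]),.589)
E
```

```text
time: 2.52
tool_pos: [0.6364, 0.0901, 0.2444]
tool_rot: [-0.001, 0.978, 0.207, -0.005]
contact_force: [0.1, 0.3, -0.0]
gripper_width: 0.602
grasp_force: 0.0
time: 2.9
tool_pos: [0.6387, 0.0895, 0.2514]
tool_rot: [0.0, 0.958, 0.287, 0.0]
contact_force: [-0.0, 0.3, 0.1]
gripper_width: 0.601
grasp_force: 0.0
tool [0.6388 0.0897 0.2515] yaw 0.583 F [ 0.7  0.3 -0.2] w 0.599 d [ 0.0016 -0.002   0.0685] rz -0.006
```

View pics/w2.png

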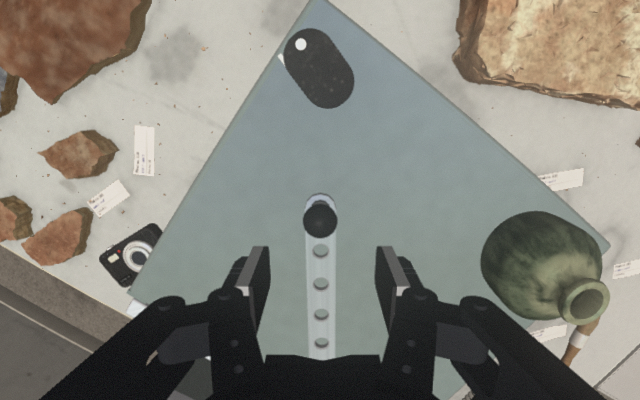

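The view shows the knob at (320,220), with the bar upright in the picture and centred between the open fingers at 260 and 382. I descend, check its height from the two wrist views and close.

```bash
python3 - <<'E'
from geo import *
p=pickle.load(open('w2.pkl','rb'));print(tri(w,(262.57,79.14),p,(320,220)))
E
python3 shift.py '[[0.6,0.0015,-0.0018,0.03,0,0,0],[0.6,0,0,0.03,0,0,0],[0.6,0,0,0.0085,0,0,0],[0.6,0,0,0,0,0,0]]'; python3 shift.py '[[0.1,0,0,0,0,0,0],[0.1,0,0,0,0,0,0],[0.1,0,0,0,0,0,0],[0.1,0,0,0,0,0,0]]'
```

```text
(array([0.63908774, 0.092438  , 0.20301474]), np.float64(2.0094869449822205e-05))
time: 3.45
tool_pos: [0.639, 0.0926, 0.1827]
tool_rot: [-0.0, 0.958, 0.288, -0.0]
contact_force: [0.3, -0.3, 0.5]
gripper_width: 0.599
grasp_force: 0.0
time: 3.95
tool_pos: [0.6399, 0.0929, 0.1837]
tool_rot: [0.0, 0.957, 0.289, 0.001]
contact_force: [2.1, 1.3, -0.1]
gripper_width: 0.218
grasp_force: 58.5
```

```bash
python3 shift.py '[[0.1,-0.001,0,-0.01,0,0,0],[0.1,-0.002,0,-0.01,0,0,0],[0.1,-0.003,0,-0.011,0,0,0],[0.1,-0.003,0,-0.011,0,0,0],[0.1,0,0,0,0,0,0]]'
python3 - <<'E'
from geo import *
from plant import manip, vision, order, readout
p=vision.camera_params('wrist');im=vision.grab_frame('wrist')[:,:,::-1];cv2.imwrite('pics/w3.png',im[120:]);pickle.dump(p,open('w3.pkl','wb'))
off=np.array([.0003,0.0001,-.0205])
th,hd=target(peg[:2])
for f in(0,.25,.5,.75,1): k=knob(th*f,.589+(hd-.589)*f,.2);print(f,k.round(4))
go(knob(0,.589,.2)+off,.589)
E
```

```text
time: 4.58
tool_pos: [0.6319, 0.0875, 0.2263]
tool_rot: [0.0, 0.957, 0.289, 0.001]
contact_force: [2.8, 1.7, 0.0]
gripper_width: 0.222
grasp_force: 58.6
0 [0.6311 0.0874 0.2452]
0.25 [0.6331 0.0533 0.2452]
0.5 [0.6278 0.0175 0.2452]
0.75 [ 0.6148 -0.0184  0.2452]
1 [ 0.5942 -0.0528  0.2452]
tool [0.6319 0.0877 0.2255] yaw 0.586 F [ 3.1  2.2 -1. ] w 0.216 d [-0.0005 -0.0001  0.0008] rz -0.003
```

View pics/w3.png

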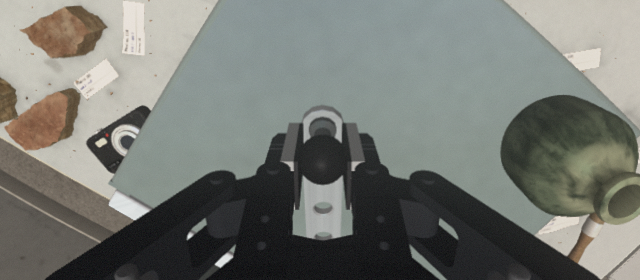

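The knob is held between the pads at (322,275 in the full picture). The bar is tilted up, with its neck and foot end visible beyond it. Next I work out the swing.

```bash
python3 - <<'E'
from geo import *
th,hd=target(peg[:2]);off=np.array([.0003,.0001,-.0205])
from plant import manip, vision, order, readout
pos=readout.state()['tool_pos'];y=.586
for i in range(1,11):
    f=i/10;h=.589+(hd-.589)*f;k=knob(th*f,h,.2)+off;d=k-pos
    print([round(np.cos(y)*d[0]+np.sin(y)*d[1],4),round(np.sin(y)*d[0]-np.cos(y)*d[1],4),round(-d[2],4),round(y-h,3)]);pos=k;y=h
E
```

```text
[np.float64(-0.0065), np.float64(0.012), np.float64(0.0008), np.float64(0.077)]
[np.float64(-0.0063), np.float64(0.0123), np.float64(-0.0), np.float64(0.08)]
[np.float64(-0.0064), np.float64(0.0125), np.float64(-0.0), np.float64(0.08)]
[np.float64(-0.0066), np.float64(0.0128), np.float64(-0.0), np.float64(0.08)]
[np.float64(-0.0067), np.float64(0.0131), np.float64(-0.0), np.float64(0.08)]
[np.float64(-0.0069), np.float64(0.0134), np.float64(-0.0), np.float64(0.08)]
[np.float64(-0.007), np.float64(0.0137), np.float64(-0.0), np.float64(0.08)]
[np.float64(-0.0071), np.float64(0.014), np.float64(-0.0), np.float64(0.08)]
[np.float64(-0.0072), np.float64(0.0143), np.float64(-0.0), np.float64(0.08)]
[np.float64(-0.0073), np.float64(0.0146), np.float64(-0.0), np.float64(0.08)]
```

```bash
python3 shift.py '[[0.1,-0.0064,0.0121,0,0,0,0.08],[0.1,-0.0064,0.0123,0,0,0,0.08],[0.1,-0.0064,0.0125,0,0,0,0.08],[0.1,-0.0066,0.0128,0,0,0,0.08],[0.1,-0.0067,0.0131,0,0,0,0.08]]'; python3 shift.py '[[0.1,-0.0069,0.0134,0,0,0,0.08],[0.1,-0.007,0.0137,0,0,0,0.08],[0.1,-0.0071,0.014,0,0,0,0.08],[0.1,-0.0072,0.0143,0,0,0,0.08],[0.1,-0.0073,0.0146,0,0,0,0.08]]';python3 shift.py '[[0.1,0,0,0,0,0,0],[0.1,0,0,0,0,0,0]]'
python3 - <<'E'
from geo import *
from plant import manip, vision, order, readout
p=vision.camera_params('wrist');im=vision.grab_frame('wrist')[:,:,::-1];cv2.imwrite('pics/w4.png',im);pickle.dump(p,open('w4.pkl','wb'))
t=vision.grab_frame('top')[:,:,::-1];cv2.imwrite('pics/t4.png',t);s=vision.grab_frame('scene')[:,:,::-1];cv2.imwrite('pics/s4.png',s)
v=np.vstack([cv2.resize(im[150:330,200:440],(640,480))[:,:],])
q=np.hstack([cv2.resize(t[130:280,225:355],(364,420)),cv2.resize(s[160:300,225:370],(435,420))]);cv2.imwrite('pics/q4.png',q)
th,hd=target(peg[:2]);off=np.array([.0003,.0001,-.0205]);go(knob(th,hd,.2)+off,hd)
E
```

```text
time: 5.25
tool_pos: [0.6283, 0.0172, 0.2246]
tool_rot: [-0.0, 0.996, 0.091, 0.001]
contact_force: [4.7, 1.4, 0.3]
gripper_width: 0.217
grasp_force: 58.7
time: 5.88
tool_pos: [0.5946, -0.0537, 0.2249]
tool_rot: [0.0, 0.994, -0.109, 0.001]
contact_force: [5.2, 0.3, -0.0]
gripper_width: 0.216
grasp_force: 58.7
time: 6.12
tool_pos: [0.5944, -0.0528, 0.2248]
tool_rot: [0.0, 0.994, -0.106, 0.0]
contact_force: [4.2, -0.4, -1.3]
gripper_width: 0.219
grasp_force: 58.7
tool [ 0.5944 -0.0525  0.2247] yaw -0.213 F [ 3.4 -0.3 -1.7] w 0.222 d [0.0002 0.0002 0.    ] rz 0.0
```

View pics/q4.png

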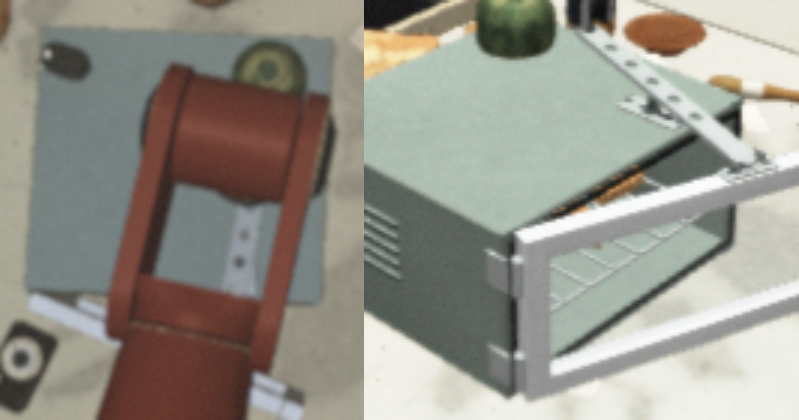

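The door stands open with the bar raised over the slot's plate and the knob in the gripper (right half; the plate is at (655,105)). I lower it in stages and watch the force.

```bash
python3 shift.py '[[0.1,0.0028,0,0.01,0,0,0],[0.1,0.0028,0,0.01,0,0,0],[0.1,0,0,0,0,0,0]]'; python3 shift.py '[[0.1,0.001,0,0.005,0,0,0],[0.1,0,0,0,0,0,0]]'
python3 - <<'E'
from geo import *
th,hd=target(peg[:2]);off=np.array([.0003,.0001,-.0205]);go(knob(th,hd,0)+off,hd)
E
python3 shift.py '[[0.1,0.001,0,0.005,0,0,0],[0.1,0,0,0,0,0,0]]'
```

```text
time: 6.65
tool_pos: [0.5994, -0.0548, 0.2029]
tool_rot: [0.001, 0.994, -0.107, -0.001]
contact_force: [4.4, -4.5, -1.2]
gripper_width: 0.219
grasp_force: 58.9
time: 6.9
tool_pos: [0.6006, -0.0552, 0.1987]
tool_rot: [0.001, 0.994, -0.107, -0.0]
contact_force: [4.8, -5.1, -1.1]
gripper_width: 0.221
grasp_force: 59.1
tool [ 0.6006 -0.0552  0.1987] yaw -0.215 F [ 4.8 -5.1 -1.1] w 0.221 d [ 0.0028 -0.0012  0.0152] rz -0.001
time: 7.15
tool_pos: [0.6014, -0.0554, 0.1938]
tool_rot: [0.001, 0.994, -0.107, -0.0]
contact_force: [4.8, -4.5, -0.7]
gripper_width: 0.22
grasp_force: 59.1
```

```bash
python3 shift.py '[[0.1,0.0006,0.001,0.005,0,0,0],[0.1,0,0,0,0,0,0]]';python3 shift.py '[[0.1,0.0003,0.0005,0.004,0,0,0],[0.1,0,0,0,0,0,0]]'
python3 - <<'E'
from geo import *
from plant import manip, vision, order, readout
th,hd=target(peg[:2]);off=np.array([.0003,.0001,-.0205]);go(knob(th,hd,0)+off,hd)
p=vision.camera_params('wrist');im=vision.grab_frame('wrist')[:,:,::-1];cv2.imwrite('pics/w5.png',im)
t=vision.grab_frame('top')[:,:,::-1];cv2.imwrite('pics/t5.png',t);s=vision.grab_frame('scene')[:,:,::-1];cv2.imwrite('pics/s5.png',s)
cv2.imwrite('pics/q5.png',np.hstack([cv2.resize(t[190:260,280:340],None,fx=6,fy=6,interpolation=2),cv2.resize(s[170:235,280:365],(420,420),interpolation=2)]))
E
```

```text
time: 7.4
tool_pos: [0.6019, -0.0557, 0.1887]
tool_rot: [0.0, 0.994, -0.107, -0.0]
contact_force: [5.0, -2.9, -1.0]
gripper_width: 0.218
grasp_force: 59.1
time: 7.65
tool_pos: [0.6022, -0.0559, 0.1851]
tool_rot: [-0.0, 0.994, -0.107, 0.0]
contact_force: [5.1, -2.1, 0.4]
gripper_width: 0.22
grasp_force: 59.1
tool [ 0.6022 -0.0559  0.1851] yaw -0.214 F [ 5.1 -2.1  0.4] w 0.22 d [ 0.0011 -0.0015  0.0016] rz -0.001
```

View pics/q5.png

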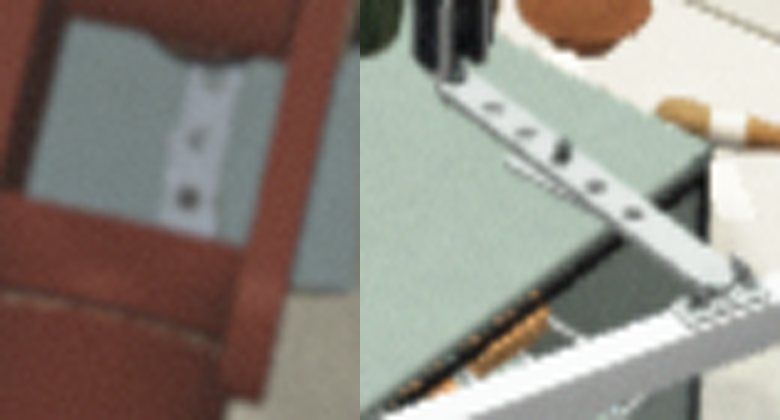

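The peg's tip shows through the third of the five holes at (561,152), with two holes on each side, and the bar is nearly down. I settle it, release and retreat.

```bash
python3 shift.py '[[0.1,0,0.0005,0.0015,0,0,0],[0.1,0,0,0,0,0,0]]';python3 shift.py '[[0.5,0,0,0,0,0,0],[0.5,0,0,0,0,0,0],[0.5,0,0,0,0,0,0],[0.5,0,0,-0.01,0,0,0],[0.5,0,0,-0.02,0,0,0]]';python3 shift.py '[[0.5,0,0,-0.05,0,0,0],[0.5,0,0,-0.05,0,0,0],[0.5,0.02,0,-0.05,0,0,0],[0.5,0.02,0,0,0,0,0],[0.5,0,0,0,0,0,0]]'
python3 - <<'E'
from geo import *
from plant import manip, vision, order, readout
p=vision.camera_params('wrist');im=vision.grab_frame('wrist')[:,:,::-1];s=vision.grab_frame('scene')[:,:,::-1]
cv2.imwrite('pics/q6.png',np.hstack([cv2.resize(im[:300,160:480],(420,394),interpolation=2),cv2.resize(s[165:300,200:330+35],(380,394),interpolation=2)]));cv2.imwrite('pics/w6.png',im);cv2.imwrite('pics/s6.png',s);pickle.dump(p,open('w6.pkl','wb'))
E
```

```text
time: 8.05
tool_pos: [0.6022, -0.0561, 0.1842]
tool_rot: [-0.0, 0.994, -0.107, 0.0]
contact_force: [4.3, -0.3, 1.7]
gripper_width: 0.217
grasp_force: 59.2
time: 8.68
tool_pos: [0.6014, -0.0565, 0.2145]
tool_rot: [-0.0, 0.994, -0.107, -0.001]
contact_force: [0.6, 0.3, -1.1]
gripper_width: 0.497
grasp_force: 0.0
time: 9.3
tool_pos: [0.6418, -0.0654, 0.3664]
tool_rot: [0.0, 0.994, -0.107, 0.001]
contact_force: [-0.6, 0.3, -0.1]
gripper_width: 0.499
grasp_force: 0.0
```

View pics/q6.png

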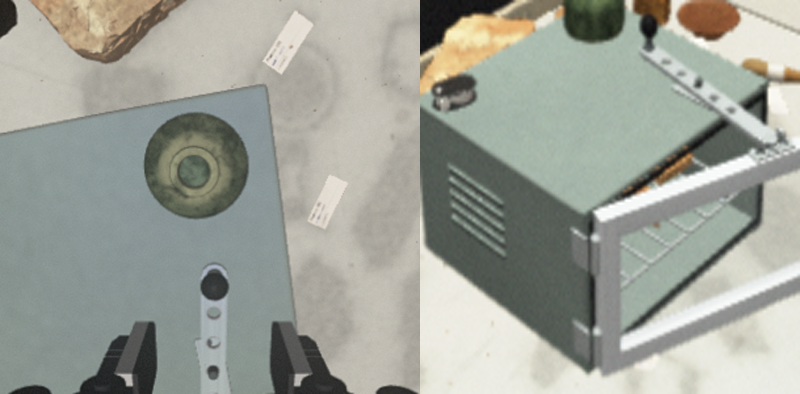

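The peg shows in the third hole, at (212,373) on the left and (698,84) on the right. The bar looks flat, the door is held, and the bottle and loupe are undisturbed. I check the knob's height and that it stays put, then hand in.

```bash
python3 shift.py '[[0.5,0,0,0,0,0,0],[0.5,0,0,0,0,0,0],[0.5,0,0,0,0,0,0],[0.5,0,0,0,0,0,0],[0.5,0,0,0,0,0,0]]' | head -1
python3 - <<'E'
from geo import *
from plant import manip, vision, order, readout
p=vision.camera_params('wrist');im=vision.grab_frame('wrist')[:,:,::-1];s=vision.grab_frame('scene')[:,:,::-1];ps=vision.camera_params('scene')
def blob(g,u,v,r):
    k,l,st,c=cv2.connectedComponentsWithStats((g.max(2)[v-r:v+r+1,u-r:u+r+1]<60).astype(np.uint8));i=1+st[1:,4].argmax();return c[i]+[u-r,v-r],st[i]
a,A=blob(im,323,218,15);b,B=blob(s,278,175,8);print(a,A,b,B,tri(p,a,ps,b),onz(p,[a],.204))
print('diff',np.abs(s.astype(int)-cv2.imread('pics/s6.png')).mean(),np.abs(im.astype(int)-cv2.imread('pics/w6.png'))[:280].mean())
th,hd=target(peg[:2]);print(knob(th,hd,0))
E
```

```text
time: 10.02
[323.26377953 216.80708661] [  6   5  19  19 254] [278.58823529 172.97058824] [  0   0  17  12 136] (array([ 0.62402673, -0.03912735,  0.20914921]), np.float64(0.052400350964915424)) [[ 0.60270011 -0.05714288  0.204     ]]
diff 2.1666028645833335 4.050496651785714
[ 0.60329045 -0.05478894  0.204     ]
```

```bash
python3 - <<'E'
from geo import *
from plant import manip, vision, order, readout
p=pickle.load(open('w6.pkl','rb'));s=cv2.imread('pics/s6.png');n=vision.grab_frame('scene')[:,:,::-1];ps=vision.camera_params('scene')
for g in(s,n):
    k,l,st,c=cv2.connectedComponentsWithStats((g.max(2)[167:180,293:307]<60).astype(np.uint8));i=1+st[1:,4].argmax();b=c[i]+[293,167];print(b,st[i],tri(p,(323.26,216.8),ps,b))
print('expected scene px, down / on peg tip:',proj(ps,[[.6027,-.0571,.204],[.6027,-.0571,.222]]))
E
```

```text
[299.        173.7173913] [ 3  3  7 10 46] (array([ 0.60181991, -0.0571372 ,  0.20065841]), np.float64(0.0001452307446628747))
[299.06666667 173.68888889] [ 3  3  7 10 45] (array([ 0.60176637, -0.05720514,  0.20071144]), np.float64(0.00033495478648905454))
expected scene px, down / on peg tip: [[298.71843616 172.50428528]
 [298.77411411 166.36973345]]
```

The knob is at 0.201 m (0.204 means fully down) and does not move. I hand in.

```bash
python3 -c "
from plant import manip, vision, order, readout
print(order.job_done())"
```

```text
the job is handed in; nothing more can be done
None
```

The stay's middle hole is over the peg with the bar fully down, holding the door open at about 0.34 rad by my geometry; the bottle and loupe look undisturbed, the robot is clear of everything, and the job was handed in at about 10 s of robot time, with no verdict shown.

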